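Load a floodlight module into the green bay of a rotary burn-in tester

ROBOT

A 6-joint arm with a two-finger parallel gripper is mounted at the origin on the work surface. World frame = base frame: x ahead of the robot, y to its left, z up, the work surface at z = 0. Lengths are in m, angles in rad, forces in N, time in s.
With the tool pointing down it reaches from about 0.275 to 0.75 m from the base axis. Payload 10.2 kg.
Tool frame: the origin (TCP) lies at the very end of the fingers, on their centre line; the grasp point (between the pads) lies 19 mm behind it; z points along the fingers, y is the line along which they close (so a half turn about z gives the same grasp; the last joint's range is limited). The gripper opens to 88 mm and grips with 3 to 60 N. Pads are 18 mm wide; open, the fingers measure 123 mm over their backs; the gripper's body (75 mm by 187 mm) begins 45 mm behind the grasp point.
Start: joints at [-1.426, 0.313, 1.498, -0, 1.331, -0.223], TCP at [0.189, -0.49, 0.239] pointing down, gripper open.
Joint ranges: [-2.94, 2.94], [-0.97, 2.17], [0.19, 2.56], [-1.23, 4.37], [0.02, 3.11], [-2.88, 2.88]. Speed limits (rad/s): [2.39, 2.39, 3.01, 3.14, 3.14, 3.14].

INTERFACE

Orientations are given as a rotation vector (axis times angle).
In Python, from rig import bot gives the robot as it stands. The module is installed in compiled form; this text tells all that it offers.
- The arm moves only by the tool move_arm, never from a script. Its argument "deltas" is a list of rows, each an object with "grip": the opening, from 0 (shut) to 1 (fully open); "dp": the shift along the tool's x, y, z in mm, a list of three; "rot": the turn, a rotation vector about the tool's x, y, z in rad, a list of three. In form: [{"grip": grip, "dp": [dx, dy, dz], "rot": [rx, ry, rz]}, ...]. A call has 1 to 10 rows; each row is the pose to reach, as a shift and turn from the pose commanded when the call began, along the tool's axes at that moment; what a row does not reach only later rows make up. A row lasts 1/10 s, in which the tool goes at most 50 mm and 8.59 degrees, less where a joint would pass 70% of its speed; a pose out of reach is approached as far as the arm can. A call with a gripper value outside its range is refused whole. The fingers move at their own pace and stop on an object; "grip_force" is the grip in N (left out, the last holds). Time passes only in rows, so rows that repeat a pose let the fingers close. It gives the time, the measured TCP pose, the force, the opening and the grip force at its end, in the units of the state.
- bot.sense(): the state, without advancing time (a new reading comes with each control period).
- bot.grab_frame(name): name is "scene" or "top" or "wrist"; returns the picture (384x512x3 uint8, red, green, blue); there is no depth.
- bot.calibration(name): a dict with "fx", "fy", "cx", "cy" (pixels), "k1" (the pictures are not rectified: a ray, as slopes to the right and down, at radius r is drawn at 1 + k1 r^2 times it, then the intrinsics apply), "cam_to_world" (4x4, takes a point from camera to world coordinates). Camera axes: x right, y down, z forward; pixel columns grow to the right and rows downward; lengths in m; the calibration is good to about 2 mm. A picture is of the moment at which its call begins: read the wrist's pose just before it. calibration takes no time and is no camera call; for the wrist camera it gives the pose at the moment of the call.
- bot.hand_in(): hands the job in; it is judged then, once.
Trained networks look in the newest picture that a camera, given by its name, has taken for a name from the list of things; names that differ only in an ending like _2 or _b are one class to them, and where a whole thing is asked for, a point or a joint stands for the part that bears it (a point fixed in the world has none). Each returns a list of dicts, best first, with "score" (0 to 1); they miss things now and then, are a little off and sometimes report something else, mostly with a low value. They report only what shows in the picture. A call takes as long as a camera call.
- bot.look_for(camera, label): "uv" ([column, row] in pixels, amid what is visible of it).
- bot.pinpoint(camera, label): "uv" ([column, row] in pixels: a listed point, or the origin of a listed thing).
The state is a dict: "time": time; "joints": joint angles; "joint_velocities": joint speeds; "tau": joint torques, N m; "position": TCP position; "orientation": TCP orientation; "contact_force": force on the tool from outside, world axes, zero at the start; "ft_torque": the same for the moment, N m; "gripper_width": finger opening in m; "gripper_force": force on a finger pad.
Only numpy, scipy, OpenCV 4.12 (cv2) and the standard library are available. Lean on these libraries where they do the work, as an engineer would, in place of code of your own. Each camera call takes 0.05 s, during which the arm holds its last target. There are 200 camera calls.

TASK

First turn the tester's carousel by its hub bar until the empty bay with the green tab lines up with the yellow pointer on the base. Then lay the loose floodlight module with the green band in that sloping bay, lens up and brass-contact end downhill, slide it fully home, flat on the bay floor, and press it against the contact lip for a moment with about 15 N (at least 6, never over 40) before letting go. Do not drop it, leave the carousel lined up and the other things on the bench where they are.

Things in the scene. Friction and masses are not known exactly. Their poses are not given: they have to be found in the camera images.
- tester: Fixed round grey base, 300 mm across, 30 mm high; origin: centre of its underside, on the carousel's vertical axis. A yellow pointer sticks out of it along its own -x (towards the robot) to 220 mm from the axis. The carousel on it, 345 mm across, has four sloping bays 90 degrees apart: two with red tabs hold fixed lamps, one empty with an orange tab (not to be used), one empty with a green tab.
- rotor (a joint): Angle of the carousel about the vertical (rad), growing counter-clockwise seen from above. At 0 or any multiple of 2 pi the green bay is at the pointer. It starts between 1.7 and 4.6; its limits are at -9.5 and 9.5, so it may be turned either way. About 0.25 N m of dry friction: it stays where it is left.
- knob (a point): Grip point on the carousel's axis, 175 mm above the bench, in the black hub bar: 84 mm long, 18 mm wide, its underside 150 mm and its top 192 mm above the bench; nothing beside it is higher than 175 mm. The bar lies along the line from green to orange bay (green stripe on its green half) and turns with the carousel. Axes turn with it: -x points level to the green bay, z up.
- green_bay (a point): Foot of the green bay's lip, mid-width, where floor meets lip; 165 mm from the axis, 58 mm up. Axes turn with the carousel: x outward, 30 degrees downhill along the floor; y level across; z square out of the floor. Trough: floor 132 mm long, 56 mm wide, rails 11 mm high flaring to 66 mm, lip 16 mm. Lamps may stick on the slope: push to the lip. Home: lamp_foot and its axes match these.
- pointer (a point): Where green_bay should be when the bay is lined up: on the fixed base, 165 mm from the axis in the direction of the yellow pointer, 58 mm above the bench. Axes as tester: its -x points from the axis along the pointer.
- lamp: The loose floodlight module to load: black block 120 mm long (its x), 50 mm wide (y), 38 mm high (z), 0.2 to 0.45 kg, white lens with rows of LEDs on top, a green band and two brass contacts at its +x end. Origin: centre of its underside. It lies flat on the bench, lens up. Grip it across its 50 mm width.
- lamp_foot (a point): Middle of the lower edge of the lamp's contact end, 60 mm along +x from the lamp's origin, on the underside. Axes as lamp.
- driver_box: Bystander: black box 90 x 60 x 42 mm with a white label; origin centre of its underside.
- screwdriver: Bystander: screwdriver with green handle, 180 mm long, lying on the bench.
- big_lamp: Bystander: a wider lamp without green band, 120 x 75 x 38 mm; origin centre of its underside.
- green_lip: The black contact lip across the low outer end of the green bay: 72 mm wide, 8 mm thick, standing 16 mm out of the floor. Sprung: it gives 2 mm along the slope (6 N per mm), then is rigid. Origin as green_bay when not pressed (inner face, at the floor); its own axes are level and turn with the carousel. The lamp's push on it is judged by force.

How it is judged:
On the way, in this order (a step that is already met when the one before it is completed fails the run):
1. the green bay is lined up with the pointer (within 14 mm) and at rest, before the lamp is brought to it (horizontal distance between green_bay and pointer below 0.014 m and velocity of joint rotor between -0.1 and 0.1 rad/s and distance between lamp and green_bay above 0.12 m), for 0.2 s.
2. the lamp, home in the lined-up green bay, is pressed against the contact lip with at least 6 N for 0.1 s (contact force between lamp and green_lip above 6 N and distance between lamp_foot and green_bay below 0.008 m and horizontal distance between green_bay and pointer below 0.014 m), for 0.1 s.
At the end, for the whole second after the job is handed in: The green bay is within 14 mm of the pointer; the lamp lies in it, lens up, flat on the floor within 4 degrees, its contact end downhill and within 4 mm of the lip (foot within 8 mm of green_bay overall), square in the bay within 7 degrees, released and at rest (horizontal distance between green_bay and pointer below 0.014 m and x of lamp_foot in the frame of green_bay above -0.004 m and distance between lamp_foot and green_bay below 0.008 m and angle between the z axis of lamp and the z axis of green_bay, either way round below 0.07 rad and angle between the x axis of lamp and the x axis of green_bay, either way round below 0.12 rad and angle between lamp's own z axis and vertical below 0.8 rad and linear speed of lamp below 0.02 m/s and contact force between lamp and the fingers below 0.1 N); the robot touches nothing.
It fails at once if the driver box is displaced by more than 30 mm (distance of driver_box from where it was at the start of the episode above 0.03 m).
It fails at once if the screwdriver is displaced by more than 30 mm (distance of screwdriver from where it was at the start of the episode above 0.03 m).
It fails at once if the big lamp is displaced by more than 30 mm (distance of big_lamp from where it was at the start of the episode above 0.03 m).
It fails at once if the lamp is dropped (moves faster than 0.6 m/s with no finger on it) (linear speed of lamp above 0.6 m/s and contact force between lamp and the fingers below 0.1 N).
It fails at once if the lamp is forced against the contact lip with more than 40 N (contact force between lamp and green_lip above 40 N).
It also fails if it takes over 72 s, if anything falls off the work surface, if the arm or the gripper's body presses on something with over 40 N, if the wrist force passes 120 N, or if a joint passes its speed limit or range.

## Working session

There is one attempt and no reset: what is moved stays moved. The work goes in short steps, Python scripts to look and compute and a tool call to move; the robot and the scene stay as the last step left them, time stands still between calls to the robot, and variables do not carry over. Pictures are saved under pics/ and viewed, at most 10 in all, crops included, and the job is handed in when it is done.

Besides the shell and the picture viewer there is one more tool, called after ">>>" as name(argument=value, ...), one argument or row to a line, values as JSON. move_arm: Moves the arm, as the interface text tells. Its arguments: {"type":"object","properties":{"deltas":{"type":"array"},"grip_force":{"type":"number"}},"required":["deltas"]}

```bash
mkdir -p pics
cat > h.py <<'E'
import numpy as np, cv2
from rig import bot
from scipy.spatial.transform import Rotation as R
def ray(cal,uv):
    x=(uv[0]-cal['cx'])/cal['fx'];y=(uv[1]-cal['cy'])/cal['fy']
    a,b=x,y
    for _ in range(20):
        s=1+cal['k1']*(a*a+b*b);a,b=x/s,y/s
    T=np.array(cal['cam_to_world']);return T[:3,3],T[:3,:3]@np.array([a,b,1])
def at_z(cal,uv,z):
    o,d=ray(cal,uv);return o+d*(z-o[2])/d[2]
def proj(cal,p):
    T=np.array(cal['cam_to_world']);q=T[:3,:3].T@(np.array(p)-T[:3,3]);a,b=q[0]/q[2],q[1]/q[2]
    s=1+cal['k1']*(a*a+b*b);return [cal['fx']*a*s+cal['cx'],cal['fy']*b*s+cal['cy']]
def save(im,n): cv2.imwrite('pics/'+n+'.png',im[:,:,::-1])
E
python3 - <<'E'
from h import *
np.set_printoptions(precision=4,suppress=True)
ims=[bot.grab_frame(c) for c in('scene','top')]
save(np.ascontiguousarray(ims[0]),'scene0');save(ims[1],'top0')
Z=dict(tester=0,knob=.175,green_bay=.058,pointer=.058,lamp=0,lamp_foot=0,driver_box=0,screwdriver=0,big_lamp=0)
for c in('scene','top'):
  cal=bot.calibration(c);print(c,np.array(cal['cam_to_world'])[:3,3])
  for n in Z:
    try:r=bot.pinpoint(c,n)
    except Exception as e: print(n,e);continue
    for q in r[:2]:print(n,round(q['score'],2),np.round(q['uv'],1),at_z(cal,q['uv'],Z[n])[:2])
s=bot.sense();print(s)
E
```

```text
scene [ 0.9877 -0.3076  1.033 ]
tester 0.81 [281.2 215.7] [0.6266 0.0575]
tester 0.21 [234.  285.2] [ 0.7122 -0.1853]
knob 0.77 [281.2 189.3] [0.6277 0.0457]
knob 0.73 [136.9 248.4] [ 0.5377 -0.3423]
green_bay 0.92 [333.1 233.5] [0.7817 0.1169]
pointer 0.58 [235.8 181.7] [0.472 0.002]
pointer 0.17 [324.6 126.5] [0.4808 0.3662]
lamp 0.81 [134.9 244.9] [ 0.4324 -0.3488]
lamp 0.33 [236.3 184.4] [0.4506 0.0156]
lamp_foot 0.76 [150.1 258.4] [ 0.4976 -0.3334]
driver_box 0.59 [184.6 321.3] [ 0.711  -0.3505]
screwdriver 0.86 [232.9 288. ] [ 0.7167 -0.1925]
big_lamp 0.79 [327.2 127.3] [0.4591 0.4111]
top [0.4896 0.0362 1.1781]
tester 0.62 [247.9 172.3] [0.6347 0.0547]
knob 0.98 [243.9 164.5] [0.6323 0.0616]
green_bay 0.55 [225.1 116.4] [0.783  0.1158]
pointer 0.93 [268.9 227. ] [ 0.479  -0.0019]
lamp 0.81 [383.1 240.1] [ 0.4377 -0.3298]
lamp_foot 0.88 [383.1 221.3] [ 0.4913 -0.3314]
driver_box 0.66 [386.8 151. ] [ 0.6949 -0.3492]
screwdriver 0.59 [334.8 144.5] [ 0.7143 -0.197 ]
big_lamp 0.83 [126.9 243.4] [0.4348 0.3979]
big_lamp 0.62 [384.2 224.2] [ 0.4829 -0.3343]
{'time': 1.0, 'joints': array([-1.4264,  0.3129,  1.4977,  0.    ,  1.331 , -0.2234]), 'joint_velocities': array([ 0.0008,  0.0005,  0.0005, -0.0014,  0.0018,  0.    ]), 'tau': array([ -0.0002, -40.2123, -25.2415,   0.0695,   0.0319,  -0.    ]), 'position': array([ 0.1888, -0.4899,  0.2387]), 'orientation': array([-3.0886, -0.5745, -0.0001]), 'contact_force': array([-0.2064,  0.1911, -0.185 ]), 'ft_torque': array([0.0359, 0.0248, 0.0581]), 'gripper_force': 0.0, 'gripper_width': 0.08799249641311702}
```

View pics/top0.png

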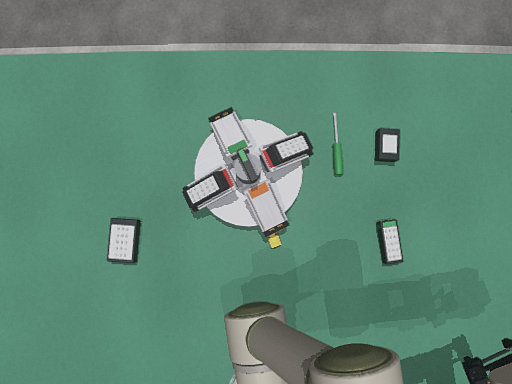

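View pics/scene0.png

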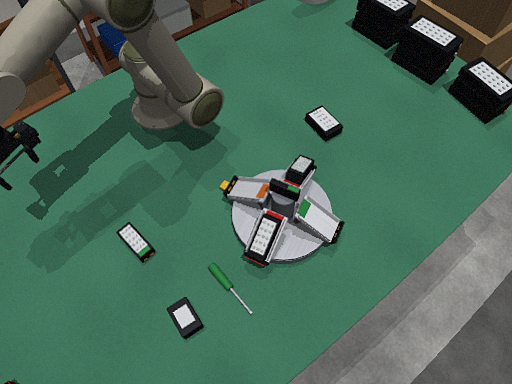

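The top view shows the tester at about (248,170), with the green tab on the far side at (238,147) and the yellow pointer at (275,241). The loose lamp is at (390,240) with its band at the far end. The scene view agrees: the rotor is near π, so I need about half a turn. I'll move above the hub first.

>>> move_arm(
  deltas=[
    {"grip": 1,"dp": [608,-351,-120],"rot": [0,0,0]},
    {"grip": 1,"dp": [608,-351,-120],"rot": [0,0,0]},
    {"grip": 1,"dp": [608,-351,-120],"rot": [0,0,0]},
    {"grip": 1,"dp": [608,-351,-120],"rot": [0,0,0]},
    {"grip": 1,"dp": [608,-351,-120],"rot": [0,0,0]},
    {"grip": 1,"dp": [608,-351,-120],"rot": [0,0,0]},
    {"grip": 1,"dp": [608,-351,-120],"rot": [0,0,0]},
    {"grip": 1,"dp": [608,-351,-120],"rot": [0,0,0]},
    {"grip": 1,"dp": [608,-351,-120],"rot": [0,0,0]},
    {"grip": 1,"dp": [608,-351,-120],"rot": [0,0,0]},
  ],
)

```text
time: 2.0
position: [0.4994, -0.1046, 0.3235]
orientation: [3.088, 0.575, 0.001]
contact_force: [1.8, -0.8, 0.5]
gripper_width: 0.0883
gripper_force: 0.0
```

```bash
cat >> h.py <<'E'
np.set_printoptions(precision=4,suppress=True)
def delta(p,Rt=None):
    "dp mm and rotvec, in tool axes, from the present pose to world p, Rt"
    s=bot.sense();R0=R.from_rotvec(s['orientation'])
    d=R0.inv().apply(np.array(p)-s['position'])*1000
    return d.round(1),((R0.inv()*Rt).as_rotvec().round(4) if Rt is not None else None)
def tool(yaw,tilt=0):
    "down tool, x axis at yaw, then tilt about tool y"
    c,s=np.cos(yaw),np.sin(yaw)
    return R.from_matrix(np.array([[c,s,0],[s,-c,0],[0,0,-1]]))*R.from_euler('y',tilt)
def st():
    s=bot.sense()
    for k in('time','position','orientation','joints','contact_force','gripper_width','gripper_force'):print(k,np.round(s[k],4))
E
python3 - <<'E'
from h import *
st();print(delta([.63,.057,.36],tool(.375)))
E
```

```text
time 2.0
position [ 0.4994 -0.1046  0.3235]
orientation [3.0882 0.5745 0.0006]
joints [-0.4363  0.233   1.3831 -0.0001  1.525   0.7666]
contact_force [ 1.8241 -0.7629  0.4933]
gripper_width 0.0883
gripper_force 0.0
(array([ 180. , -103.8,  -36.5]), array([ 0.0004, -0.0003, -0.0071]))
```

>>> move_arm(
  deltas=[
    {"grip": 1,"dp": [180,-104,-36],"rot": [0,0,0]},
    {"grip": 1,"dp": [180,-104,-36],"rot": [0,0,0]},
    {"grip": 1,"dp": [180,-104,-36],"rot": [0,0,0]},
    {"grip": 1,"dp": [180,-104,-36],"rot": [0,0,0]},
    {"grip": 1,"dp": [180,-104,-36],"rot": [0,0,0]},
    {"grip": 1,"dp": [180,-104,-36],"rot": [0,0,0]},
    {"grip": 1,"dp": [180,-104,-36],"rot": [0,0,0]},
    {"grip": 1,"dp": [180,-104,-36],"rot": [0,0,0]},
  ],
)

```text
time: 2.8
position: [0.6285, 0.0542, 0.3592]
orientation: [3.089, 0.572, -0.0]
contact_force: [0.5, -0.1, 0.0]
gripper_width: 0.0883
gripper_force: 0.0
```

Run:
```python
from h import *
st()
cal=bot.calibration('wrist');im=bot.grab_frame('wrist');save(im,'w1')
print(np.array(cal['cam_to_world']))
for n,z in dict(tester=0,knob=.175,green_bay=.058,pointer=.058).items():
  for q in bot.pinpoint('wrist',n)[:2]:print(n,round(q['score'],2),np.round(q['uv'],1),at_z(cal,q['uv'],z)[:2])
print(delta([.63,.057,.36],tool(.375)))
```

```text
time 2.8
position [0.6285 0.0542 0.3592]
orientation [ 3.0889  0.5724 -0.0001]
joints [-0.0993  0.5291  0.8765 -0.0002  1.736   1.105 ]
contact_force [ 0.5397 -0.0873  0.0153]
gripper_width 0.0883
gripper_force 0.0
[[ 0.3571 -0.8835 -0.3033  0.7076]
 [-0.9341 -0.338  -0.1153  0.0848]
 [-0.0006  0.3245 -0.9459  0.5056]
 [ 0.      0.      0.      1.    ]]
tester 0.54 [259.  246.6] [ 0.4425 -0.0166]
knob 0.94 [261.8 169.6] [0.6292 0.0514]
green_bay 0.63 [247.3  29.6] [0.7797 0.1296]
pointer 0.56 [256.  244.5] [0.4749 0.0013]
(array([ 1.9, -1.7, -0.8]), array([ 0.0002, -0.0003, -0.008 ]))
```

View pics/w1.png

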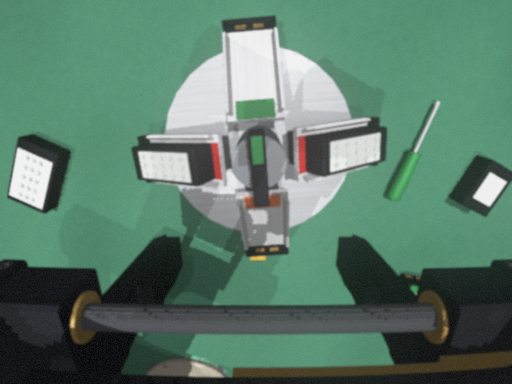

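The wrist view looks down on the hub. The bar runs from (258,128) on the green half to (262,205), and the green bay's lip is at the top, near (250,24). The orange bay sits over the pointer, whose yellow shows at (258,258).

Run:
```python
from h import *
cal=bot.calibration('wrist')
a=at_z(cal,(257.5,128),.192)[:2];b=at_z(cal,(261,205),.192)[:2];print('bar',a,b,(a+b)/2,np.linalg.norm(a-b),np.arctan2(*(a-b)[::-1]))
top=cv2.imread('pics/top0.png');ct=bot.calibration('top');sc=cv2.imread('pics/scene0.png');cs=bot.calibration('scene')
hsv=cv2.cvtColor(top,cv2.COLOR_BGR2HSV)
m=cv2.inRange(hsv,(22,150,120),(33,255,255));v,u=np.nonzero(m);print('yellow',len(u),u.mean(),v.mean(),[at_z(ct,(u.mean(),v.mean()),z)[:2] for z in(.0,.03)], u.min(),u.max(),v.min(),v.max())
# white disc ellipse in top
m=cv2.inRange(hsv,(0,0,150),(180,40,255));m[:,:180]=0;m[:,320:]=0;m[:100]=0;m[240:]=0
c=max(cv2.findContours(m,cv2.RETR_EXTERNAL,cv2.CHAIN_APPROX_NONE)[0],key=cv2.contourArea)[:,0,:]
P=np.array([at_z(ct,q,.03)[:2] for q in c])
from scipy.optimize import least_squares
C=least_squares(lambda c:np.linalg.norm(P-c[:2],axis=1)-.15,[.63,.057],loss='cauchy',f_scale=.002).x;d=np.linalg.norm(P-C,axis=1)-.15
print('disc',C,(abs(d)<.004).sum(),len(d))
```

```text
bar [0.6739 0.0741] [0.5945 0.0395] [0.6342 0.0568] 0.0866582696446699 0.41045401718230856
yellow 3 273.3333333333333 246.33333333333334 [array([ 0.4239, -0.0159]), array([ 0.4256, -0.0146])] 271 276 246 247
disc [0.6331 0.054 ] 226 593
```

>>> move_arm(
  deltas=[
    {"grip": 0.45,"dp": [2,1,30],"rot": [0,0,-0.022]},
    {"grip": 0.45,"dp": [2,1,70],"rot": [0,0,-0.022]},
    {"grip": 0.45,"dp": [2,1,110],"rot": [0,0,-0.022]},
    {"grip": 0.45,"dp": [2,1,120],"rot": [0,0,-0.022]},
    {"grip": 0.45,"dp": [2,1,130],"rot": [0,0,-0.022]},
    {"grip": 0.45,"dp": [2,1,150],"rot": [0,0,-0.022]},
    {"grip": 0.45,"dp": [2,1,165],"rot": [0,0,-0.022]},
    {"grip": 0.45,"dp": [2,1,180],"rot": [0,0,-0.022]},
    {"grip": 0.45,"dp": [2,1,195],"rot": [0,0,-0.022]},
    {"grip": 0.45,"dp": [2,1,195],"rot": [0,0,-0.022]},
  ],
)

```text
time: 4.05
position: [0.6313, 0.0549, 0.1639]
orientation: [-3.082, -0.608, 0.001]
contact_force: [0.5, 0.2, 0.4]
gripper_width: 0.0396
gripper_force: 0.0
```

>>> move_arm(
  deltas=[
    {"grip": 0,"dp": [0,0,0],"rot": [0,0,0]},
    {"grip": 0,"dp": [0,0,0],"rot": [0,0,0]},
    {"grip": 0,"dp": [0,0,0],"rot": [0,0,0]},
    {"grip": 0,"dp": [0,0,0],"rot": [0,0,0]},
    {"grip": 0,"dp": [0,0,0],"rot": [0,0,0]},
  ],
  grip_force=20,
)

```text
time: 4.55
position: [0.6316, 0.0555, 0.1653]
orientation: [-3.082, -0.609, -0.003]
contact_force: [-1.2, 2.6, 6.3]
gripper_width: 0.0182
gripper_force: 19.9
```

Run:
```python
from h import *
st();print(bot.sense()['ft_torque'])
```

```text
time 4.55
position [0.6316 0.0555 0.1653]
orientation [-3.0818 -0.6093 -0.003 ]
joints [-0.0971  0.6107  1.2412  0.0007  1.2879  1.0831]
contact_force [-1.239   2.6303  6.2863]
gripper_width 0.0182
gripper_force 19.8569
[0.5111 0.3026 0.2805]
```

>>> move_arm(
  deltas=[
    {"grip": 0,"dp": [0,0,0],"rot": [0,0,-0.06]},
    {"grip": 0,"dp": [0,0,0],"rot": [0,0,-0.17]},
    {"grip": 0,"dp": [0,0,0],"rot": [0,0,-0.29]},
    {"grip": 0,"dp": [0,0,0],"rot": [0,0,-0.41]},
    {"grip": 0,"dp": [0,0,0],"rot": [0,0,-0.53]},
    {"grip": 0,"dp": [0,0,0],"rot": [0,0,-0.65]},
    {"grip": 0,"dp": [0,0,0],"rot": [0,0,-0.77]},
    {"grip": 0,"dp": [0,0,0],"rot": [0,0,-0.89]},
    {"grip": 0,"dp": [0,0,0],"rot": [0,0,-1.0]},
    {"grip": 0,"dp": [0,0,0],"rot": [0,0,-1.03]},
  ],
  grip_force=25,
)

```text
time: 5.55
position: [0.6307, 0.0564, 0.1652]
orientation: [-2.377, -2.051, -0.001]
contact_force: [-6.1, 7.0, 7.9]
gripper_width: 0.0176
gripper_force: 25.0
```

>>> move_arm(
  deltas=[
    {"grip": 0,"dp": [0,0,0],"rot": [0,0,-0.06]},
    {"grip": 0,"dp": [0,0,0],"rot": [0,0,-0.17]},
    {"grip": 0,"dp": [0,0,0],"rot": [0,0,-0.29]},
    {"grip": 0,"dp": [0,0,0],"rot": [0,0,-0.41]},
    {"grip": 0,"dp": [0,0,0],"rot": [0,0,-0.53]},
    {"grip": 0,"dp": [0,0,0],"rot": [0,0,-0.65]},
    {"grip": 0,"dp": [0,0,0],"rot": [0,0,-0.77]},
    {"grip": 0,"dp": [0,0,0],"rot": [0,0,-0.89]},
    {"grip": 0,"dp": [0,0,0],"rot": [0,0,-1.0]},
    {"grip": 0,"dp": [0,0,0],"rot": [0,0,-1.03]},
  ],
)

```text
time: 6.55
position: [0.6294, 0.0559, 0.1652]
orientation: [-1.057, -2.953, 0.001]
contact_force: [-16.0, 3.8, 11.5]
gripper_width: 0.0177
gripper_force: 25.0
```

>>> move_arm(
  deltas=[
    {"grip": 0,"dp": [0,0,0],"rot": [0,0,-0.06]},
    {"grip": 0,"dp": [0,0,0],"rot": [0,0,-0.17]},
    {"grip": 0,"dp": [0,0,0],"rot": [0,0,-0.29]},
    {"grip": 0,"dp": [0,0,0],"rot": [0,0,-0.41]},
    {"grip": 0,"dp": [0,0,0],"rot": [0,0,-0.53]},
    {"grip": 0,"dp": [0,0,0],"rot": [0,0,-0.65]},
    {"grip": 0,"dp": [0,0,0],"rot": [0,0,-0.77]},
    {"grip": 0,"dp": [0,0,0],"rot": [0,0,-0.89]},
    {"grip": 0,"dp": [0,0,0],"rot": [0,0,-1.0]},
    {"grip": 0,"dp": [0,0,0],"rot": [0,0,-1.03]},
  ],
)

```text
time: 7.55
position: [0.6292, 0.0546, 0.1652]
orientation: [0.534, -3.09, 0.001]
contact_force: [-17.2, -2.0, 13.1]
gripper_width: 0.0177
gripper_force: 25.0
```

```bash
python3 - <<'E'
from h import *
st()
for c in('scene','top'):
  cal=bot.calibration(c);im=bot.grab_frame(c);save(im,c+'2')
  for n in('knob','green_bay','pointer'):
    for q in bot.pinpoint(c,n)[:2]:
      p=at_z(cal,q['uv'],.175 if n=='knob' else .058)[:2];d=p-[.632,.056];print(c,n,round(q['score'],2),np.round(q['uv'],1),p,np.arctan2(-d[1],-d[0]),np.hypot(*d))
E
python3 -c "
import cv2,numpy as np
a=cv2.imread('pics/top2.png')[90:270,170:340];b=cv2.imread('pics/scene2.png')[140:290,200:370]
cv2.imwrite('pics/c2.png',np.hstack([cv2.resize(a,(400,424),interpolation=2),cv2.resize(b,(400,424),interpolation=2)]))"
```

```text
time 7.55
position [0.6292 0.0546 0.1652]
orientation [ 0.5337 -3.0903  0.0007]
joints [-0.0979  0.6095  1.2435 -0.002   1.2939 -2.0101]
contact_force [-17.2013  -2.0434  13.1458]
gripper_width 0.0177
gripper_force 24.9911
scene knob 0.84 [282.7 187.4] [0.6256 0.0526] 0.49339088758923955 0.007231690478897912
scene green_bay 0.8 [232.9 182.8] [ 0.4697 -0.0073] 0.3720763369492449 0.1742040801123853
scene pointer 0.94 [233.3 183.1] [ 0.4713 -0.007 ] 0.3737173938649069 0.17257195954286106
scene pointer 0.64 [236.3 184. ] [ 0.4796 -0.0017] 0.3619251487797316 0.1629583718526321
top knob 0.7 [247.2 161.5] [0.6397 0.0535] 2.8243139325928013 0.008068493662791979
top green_bay 0.66 [268.7 227.3] [ 0.4782 -0.0014] 0.35703553356773565 0.16416511913321538
top pointer 0.88 [267.  225.1] [0.4841 0.0031] 0.343278722445541 0.15703234499801189
```

View pics/c2.png

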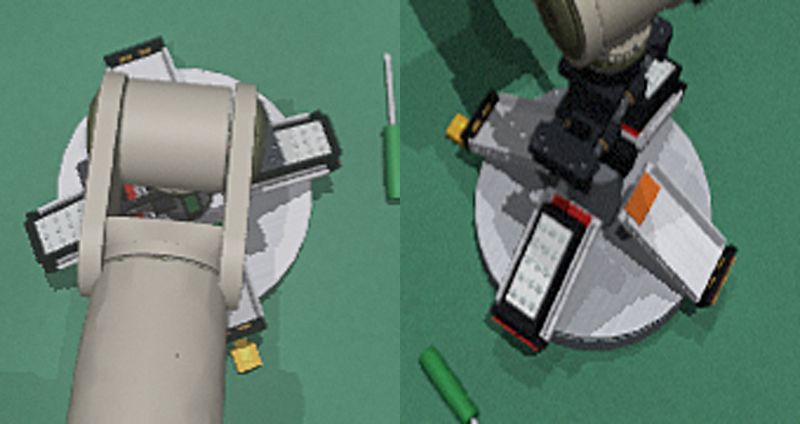

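The carousel is now lined up by eye: the green bay's lip at (245,328) in the left panel sits behind the yellow pointer at (245,355). I'll release, lift, and go above the lamp.

>>> move_arm(
  deltas=[
    {"grip": 0.45,"dp": [0,0,0],"rot": [0,0,0]},
    {"grip": 0.45,"dp": [0,0,0],"rot": [0,0,0]},
    {"grip": 0.45,"dp": [0,0,0],"rot": [0,0,0]},
    {"grip": 0.45,"dp": [0,0,-20],"rot": [0,0,0]},
    {"grip": 0.45,"dp": [0,0,-60],"rot": [0,0,0]},
    {"grip": 0.45,"dp": [0,0,-100],"rot": [0,0,0]},
    {"grip": 0.45,"dp": [0,0,-110],"rot": [0,0,0]},
  ],
)

```text
time: 8.65
position: [0.6323, 0.055, 0.2787]
orientation: [-0.528, 3.09, -0.003]
contact_force: [0.5, -0.0, 0.9]
gripper_width: 0.0397
gripper_force: 0.0
```

Run:
```python
from h import *
st();print(delta([.44,-.332,.24],tool(np.pi-.02)))
```

```text
time 8.65
position [0.6323 0.055  0.2787]
orientation [-0.5276  3.0896 -0.0032]
joints [-0.0975  0.5408  1.0602 -0.0001  1.5331 -2.0066]
contact_force [ 0.4844 -0.0459  0.8703]
gripper_width 0.0397
gripper_force 0.0
(array([ 310.1, -301.1,   37.6]), array([-0.002 ,  0.0073,  0.3583]))
```

>>> move_arm(
  deltas=[
    {"grip": 1,"dp": [310,-301,38],"rot": [0,0,0.1]},
    {"grip": 1,"dp": [310,-301,38],"rot": [0,0,0.2]},
    {"grip": 1,"dp": [310,-301,38],"rot": [0,0,0.358]},
    {"grip": 1,"dp": [310,-301,38],"rot": [0,0,0.358]},
    {"grip": 1,"dp": [310,-301,38],"rot": [0,0,0.358]},
    {"grip": 1,"dp": [310,-301,38],"rot": [0,0,0.358]},
    {"grip": 1,"dp": [310,-301,38],"rot": [0,0,0.358]},
    {"grip": 1,"dp": [310,-301,38],"rot": [0,0,0.358]},
    {"grip": 1,"dp": [310,-301,38],"rot": [0,0,0.358]},
    {"grip": 1,"dp": [310,-301,38],"rot": [0,0,0.358]},
  ],
)

```text
time: 9.65
position: [0.4366, -0.3347, 0.2346]
orientation: [-0.039, -3.14, -0.001]
contact_force: [0.1, 1.4, -0.3]
gripper_width: 0.0884
gripper_force: 0.0
```

Run:
```python
from h import *
st()
cal=bot.calibration('wrist');im=bot.grab_frame('wrist')
for n in('lamp','lamp_foot'):
  for q in bot.pinpoint('wrist',n)[:2]:print(n,round(q['score'],2),np.round(q['uv'],1),at_z(cal,q['uv'],0)[:2])
ct=bot.calibration('top');t=bot.grab_frame('top')
for n in('green_bay','pointer','lamp','lamp_foot','knob'):
  for q in bot.pinpoint('top',n)[:1]:
    p=at_z(ct,q['uv'],dict(green_bay=.058,pointer=.058,knob=.175).get(n,0))[:2];d=p-[.6305,.0551];print('top',n,round(q['score'],2),np.round(q['uv'],1),p,np.arctan2(-d[1],-d[0]))
np.save('cal3.npy',np.array([cal['fx'],cal['fy'],cal['cx'],cal['cy'],cal['k1']]));np.save('T3.npy',cal['cam_to_world'])
a=cv2.resize(t[90:260,180:330],(400,453),interpolation=2);b=cv2.resize(im,(400,300));c=np.zeros((453,800,3),np.uint8);c[:,:400]=a;c[:300,400:]=b;save(c,'c3');save(im,'w3')
print(delta([.44,-.332,.24],tool(np.pi-.02)))
```

```text
time 9.65
position [ 0.4366 -0.3347  0.2346]
orientation [-0.0386 -3.1398 -0.0011]
joints [-0.8667  0.3724  1.4258 -0.0007  1.3449 -2.4128]
contact_force [ 0.0912  1.3781 -0.2617]
gripper_width 0.0884
gripper_force 0.0
lamp 0.92 [251.6 157.8] [ 0.4333 -0.3435]
top green_bay 0.65 [266.9 228.3] [0.4755 0.0035] 0.32148897426439005
top pointer 0.68 [249.7 173.2] [0.625  0.0489] 0.8501673041700829
top lamp 0.91 [382.9 242.3] [ 0.4315 -0.3291] 1.0928021417925433
top lamp_foot 0.91 [383.5 220.7] [ 0.493  -0.3326] 1.2299041218518685
top knob 0.9 [244.  163.3] [0.6353 0.0613] -2.2271977211250515
(array([-0.9, -0.9, -3.9]), array([-0.0002,  0.0002,  0.0014]))
```

View pics/c3.png

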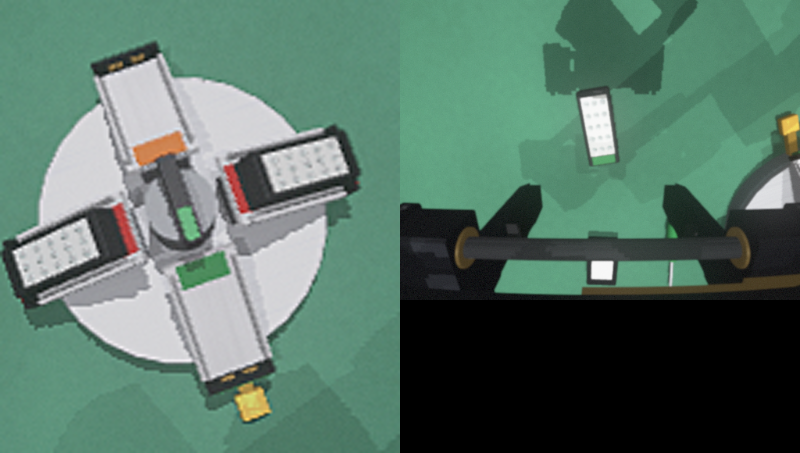

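Run:
```python
from h import *
ct=bot.calibration('top');A=np.array([.6305,.0551])
for n,uv,z in(('yellow',(274.9,240.9),.03),('yellow0',(274.9,240.9),.015),('lip',(270,230.7),.071),('lip',(270,230.7),.06),('otherlip',(180+126*.375,90+58*.3753),.071)):
  p=at_z(ct,uv,z)[:2];d=A-p;print(n,p,np.arctan2(d[1],d[0]),np.hypot(*d))
k=np.load('cal3.npy');cal=dict(zip(('fx','fy','cx','cy','k1'),k));cal['cam_to_world']=np.load('T3.npy')
im=cv2.imread('pics/w3.png');sub=im[100:230,200:320]
hsv=cv2.cvtColor(sub,cv2.COLOR_BGR2HSV)
m=cv2.inRange(hsv,(0,0,140),(180,60,255))
c=max(cv2.findContours(m,0,2)[0],key=cv2.contourArea)[:,0]+[200,100]
P=np.array([at_z(cal,q,.038)[:2] for q in c])*1000
r=cv2.minAreaRect(P.astype(np.float32));print('lens',r)
dark=cv2.inRange(hsv,(0,0,0),(180,255,62))|m|cv2.inRange(hsv,(55,140,60),(75,255,150))
cs=[q for q in cv2.findContours(dark,0,2)[0] if cv2.contourArea(q)>600]
for q in cs:
  P=np.array([at_z(cal,w,.038)[:2] for w in q[:,0]+[200,100]])*1000;print('body',cv2.minAreaRect(P.astype(np.float32)))
save(cv2.resize(np.hstack([sub[:,:,::-1],cv2.cvtColor(dark,8)]),(800,433),interpolation=0),'seg')
```

```text
yellow [ 0.4404 -0.019 ] 0.37189842880584045 0.20401746903372459
yellow0 [ 0.4398 -0.0198] 0.374038550700719 0.20487856918268177
lip [ 0.4693 -0.0043] 0.3530742518586257 0.17181778407759882
lip [ 0.4691 -0.0047] 0.3548608300720041 0.17214659500255647
otherlip [0.7925 0.109 ] -2.820340157911583 0.1707117758775402
lens ((430.4515380859375, -340.54010009765625), (94.6018295288086, 40.44636154174805), 7.480494022369385)
body ((430.4515380859375, -340.54010009765625), (94.6018295288086, 40.44636154174805), 7.480494022369385)
```

View pics/seg.png

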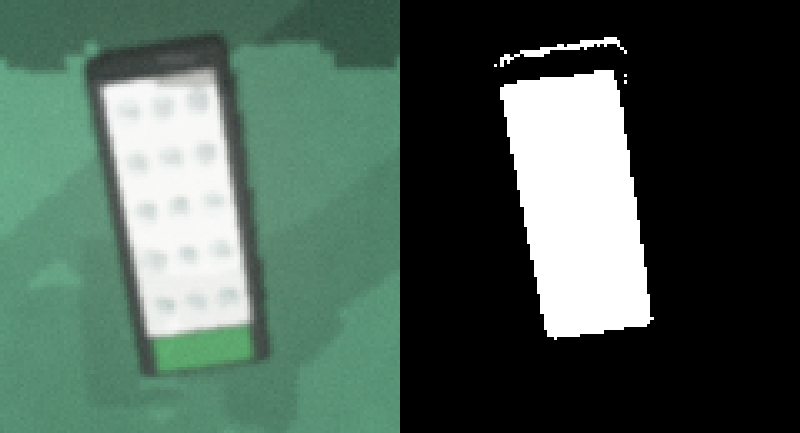

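The wrist crop shows the lamp with its lens spanning (103,78) to (252,325) and the green band at the bottom end, so its yaw is about +7.5°. The top view shows the carousel lined up within about 0.02 rad.

Run:
```python
from h import *
st();print(delta([.432,-.340,.10],tool(np.pi+.131)))
```

```text
time 10.1
position [ 0.4391 -0.3311  0.2361]
orientation [ 0.0293  3.1413 -0.0003]
joints [-0.8592  0.3698  1.4256  0.      1.3459 -2.4114]
contact_force [-0.0889  0.3667 -0.7556]
gripper_width 0.0886
gripper_force 0.0
(array([  7. ,  -9. , 136.1]), array([-0.0002,  0.0002, -0.1496]))
```

>>> move_arm(
  deltas=[
    {"grip": 1,"dp": [7,-9,40],"rot": [0,0,-0.075]},
    {"grip": 1,"dp": [7,-9,80],"rot": [0,0,-0.15]},
    {"grip": 1,"dp": [7,-9,115],"rot": [0,0,-0.15]},
    {"grip": 1,"dp": [7,-9,145],"rot": [0,0,-0.15]},
    {"grip": 1,"dp": [7,-9,170],"rot": [0,0,-0.15]},
    {"grip": 1,"dp": [7,-9,190],"rot": [0,0,-0.15]},
    {"grip": 1,"dp": [7,-9,205],"rot": [0,0,-0.15]},
    {"grip": 1,"dp": [7,-9,216],"rot": [0,0,-0.15]},
    {"grip": 1,"dp": [7,-9,220],"rot": [0,0,-0.15]},
    {"grip": 1,"dp": [7,-9,220],"rot": [0,0,-0.15]},
  ],
)

```text
time: 11.1
position: [0.4316, -0.3405, 0.0159]
orientation: [0.205, -3.135, -0.0]
contact_force: [-0.2, -1.0, -0.1]
gripper_width: 0.0882
gripper_force: 0.0
```

Run:
```python
from h import *
st();print(delta([.432,-.340,.014],tool(np.pi+.131)))
```

```text
time 11.1
position [ 0.4316 -0.3405  0.0159]
orientation [ 0.2047 -3.1348 -0.0003]
joints [-0.8811  0.6402  1.6436  0.      0.858  -2.5823]
contact_force [-0.2039 -0.9781 -0.1479]
gripper_width 0.0882
gripper_force 0.0
(array([-0.5,  0.4,  1.9]), array([ 0.0002, -0.0001, -0.0006]))
```

>>> move_arm(
  deltas=[
    {"grip": 0.5,"dp": [0,0,1.5],"rot": [0,0,0]},
    {"grip": 0.45,"dp": [0,0,1.5],"rot": [0,0,0]},
    {"grip": 0.4,"dp": [0,0,1.5],"rot": [0,0,0]},
    {"grip": 0.4,"dp": [0,0,1.5],"rot": [0,0,0]},
    {"grip": 0.4,"dp": [0,0,1.5],"rot": [0,0,0]},
    {"grip": 0.4,"dp": [0,0,1.5],"rot": [0,0,0]},
  ],
  grip_force=30,
)

```text
time: 11.7
position: [0.4315, -0.3406, 0.0146]
orientation: [-0.204, 3.135, -0.0]
contact_force: [0.4, 0.8, 2.1]
gripper_width: 0.0497
gripper_force: 30.0
```

Run:
```python
from h import *
st()
```

```text
time 11.7
position [ 0.4315 -0.3406  0.0146]
orientation [-0.2045  3.1348 -0.0002]
joints [-0.8814  0.6423  1.6442 -0.      0.8549 -2.5824]
contact_force [0.368  0.8383 2.067 ]
gripper_width 0.0497
gripper_force 29.9992
```

```bash
cat >> h.py <<'E'
A=np.array([.6305,.0551]);PSI=.345
def bay(x,h,psi=PSI,off=0.0):
    "TCP pose with lamp foot x mm from the lip (negative uphill), underside h mm over the floor"
    o=-np.array([np.cos(psi),np.sin(psi),0]);z=np.array([0,0,1.]);bx=o*np.cos(np.pi/6)-z*.5;bz=o*.5+z*np.cos(np.pi/6)
    G=np.r_[A,.058]+.165*o
    p=G+bx*(x-60+off)/1000+bz*(h+14.6)/1000
    tx,tz=-bx,-bz
    return p,R.from_matrix(np.c_[tx,np.cross(tz,tx),tz]),bx,bz
E
python3 - <<'E'
from h import *
p,r,bx,bz=bay(-6,70);print(p,r.as_rotvec(),bx,bz)
for t in(.5236,-.5236):print(t,(r.inv()*tool(PSI,t)).magnitude())
print(delta([.4315,-.3406,.23]),delta(p,tool(PSI)))
E
```

```text
[0.4892 0.0043 0.1643] [-2.9078 -0.5066 -0.7791] [-0.815  -0.2929 -0.5   ] [-0.4705 -0.1691  0.866 ]
0.5236 1.2244017011665208e-06
-0.5236 1.0471987755982988
(array([   0. ,    0. , -215.4]), None) (array([-102. ,  334.5, -149.7]), array([0.0001, 0.0002, 2.9269]))
```

>>> move_arm(
  deltas=[
    {"grip": 0.3,"dp": [0,0,0],"rot": [0,0,0]},
    {"grip": 0.3,"dp": [0,0,-15],"rot": [0,0,0]},
    {"grip": 0.3,"dp": [0,0,-45],"rot": [0,0,0]},
    {"grip": 0.3,"dp": [0,0,-85],"rot": [0,0,0]},
    {"grip": 0.3,"dp": [0,0,-125],"rot": [0,0,0]},
    {"grip": 0.3,"dp": [0,0,-165],"rot": [0,0,0]},
    {"grip": 0.3,"dp": [0,0,-195],"rot": [0,0,0]},
    {"grip": 0.3,"dp": [0,0,-215],"rot": [0,0,0]},
    {"grip": 0.3,"dp": [0,0,-215],"rot": [0,0,0]},
  ],
  grip_force=40,
)

```text
time: 12.6
position: [0.4319, -0.3411, 0.2314]
orientation: [-0.204, 3.133, -0.005]
contact_force: [0.7, 0.1, -3.8]
gripper_width: 0.0496
gripper_force: 40.0
```

>>> move_arm(
  deltas=[
    {"grip": 0.3,"dp": [-6,33,-4],"rot": [0,0,0.08]},
    {"grip": 0.3,"dp": [-12,65,-8],"rot": [0,0,0.2]},
    {"grip": 0.3,"dp": [-18,98,-12],"rot": [0,0,0.34]},
    {"grip": 0.3,"dp": [-24,130,-16],"rot": [0,0,0.48]},
    {"grip": 0.3,"dp": [-31,163,-20],"rot": [0,0,0.62]},
    {"grip": 0.3,"dp": [-37,195,-24],"rot": [0,0,0.76]},
    {"grip": 0.3,"dp": [-43,228,-28],"rot": [0,0,0.9]},
    {"grip": 0.3,"dp": [-49,260,-32],"rot": [0,0,1.04]},
    {"grip": 0.3,"dp": [-55,293,-36],"rot": [0,0,1.18]},
    {"grip": 0.3,"dp": [-61,325,-40],"rot": [0,0,1.32]},
  ],
)

```text
time: 13.6
position: [0.4491, -0.0089, 0.2678]
orientation: [-1.767, -2.594, 0.001]
contact_force: [0.2, 0.1, -3.9]
gripper_width: 0.0499
gripper_force: 40.0
```

>>> move_arm(
  deltas=[
    {"grip": 0.3,"dp": [0,0,0],"rot": [0,0,0.14]},
    {"grip": 0.3,"dp": [0,0,0],"rot": [0,0,0.28]},
    {"grip": 0.3,"dp": [0,0,0],"rot": [0,0,0.42]},
    {"grip": 0.3,"dp": [0,0,0],"rot": [0,0,0.56]},
    {"grip": 0.3,"dp": [0,0,0],"rot": [0,0,0.7]},
    {"grip": 0.3,"dp": [0,0,0],"rot": [0,0,0.84]},
    {"grip": 0.3,"dp": [0,0,0],"rot": [0,0,0.98]},
    {"grip": 0.3,"dp": [0,0,0],"rot": [0,0,1.12]},
    {"grip": 0.3,"dp": [0,0,0],"rot": [0,0,1.26]},
    {"grip": 0.3,"dp": [0,0,0],"rot": [0,0,1.4]},
  ],
)

```text
time: 14.6
position: [0.4492, -0.0103, 0.2675]
orientation: [-3.024, -0.847, 0.004]
contact_force: [0.2, -0.0, -4.1]
gripper_width: 0.0497
gripper_force: 40.0
```

Run:
```python
from h import *
st()
p,r,bx,bz=bay(-6,100);print(p,*delta(p,r))
```

```text
time 14.6
position [ 0.4492 -0.0103  0.2675]
orientation [-3.0236 -0.8465  0.0043]
joints [-0.2848  0.1241  1.6578  0.      1.3629  0.7401]
contact_force [ 0.1974 -0.0407 -4.125 ]
gripper_width 0.0497
gripper_force 39.9915
[ 0.4751 -0.0008  0.1902] [27.2  5.5 77.2] [-0.0548  0.5242  0.1958]
```

>>> move_arm(
  deltas=[
    {"grip": 0.3,"dp": [5,1,5],"rot": [-0.01,0.12,0.05]},
    {"grip": 0.3,"dp": [10,2,10],"rot": [-0.03,0.25,0.1]},
    {"grip": 0.3,"dp": [15,3,20],"rot": [-0.04,0.38,0.15]},
    {"grip": 0.3,"dp": [20,4,35],"rot": [-0.055,0.524,0.198]},
    {"grip": 0.3,"dp": [27,5.5,55],"rot": [-0.055,0.524,0.198]},
    {"grip": 0.3,"dp": [27,5.5,77],"rot": [-0.055,0.524,0.198]},
    {"grip": 0.3,"dp": [27,5.5,77],"rot": [-0.055,0.524,0.198]},
    {"grip": 0.3,"dp": [27,5.5,77],"rot": [-0.055,0.524,0.198]},
    {"grip": 0.3,"dp": [27,5.5,77],"rot": [-0.055,0.524,0.198]},
  ],
)

```text
time: 15.5
position: [0.4759, -0.0011, 0.1931]
orientation: [-2.906, -0.513, -0.784]
contact_force: [-0.2, 0.5, -3.3]
gripper_width: 0.0491
gripper_force: 40.0
```

Run:
```python
from h import *
st()
p,r,bx,bz=bay(-6,30);print(p,*delta(p,r))
w=bot.grab_frame('wrist');cal=bot.calibration('wrist')
for n in('lamp_foot','lamp','green_bay'):
  for q in bot.pinpoint('wrist',n)[:1]:print(n,q)
sc=bot.grab_frame('scene');cs=bot.calibration('scene')
for n in('lamp_foot','lamp','green_bay','pointer'):
  for q in bot.pinpoint('scene',n)[:1]:print(n,q)
# predictions
p,r,bx,bz=bay(-6,100);f=p-bz*.0146+bx*.06;G=bay(0,0);G=G[0]-bz*.0146+bx*.06
print('foot',proj(cs,f),proj(cal,f),'bay',proj(cs,G),proj(cal,G))
a=cv2.resize(sc[110:270,180:330],(398,425),interpolation=2);b=cv2.resize(w,(400,300));c=np.zeros((425,798,3),np.uint8);c[:,:398]=a;c[:300,398:]=b;save(c,'c4')
```

```text
time 15.5
position [ 0.4759 -0.0011  0.1931]
orientation [-2.9063 -0.5127 -0.7838]
joints [-0.4476  0.0393  2.0549  0.5586  0.741   0.4146]
contact_force [-0.2228  0.4873 -3.3023]
gripper_width 0.0491
gripper_force 39.9986
[0.508  0.0111 0.1296] [-2.2 -0.6 72.1] [ 0.0001 -0.0029  0.0043]
lamp_foot {'uv': [219.9, 160.3], 'score': 0.65}
lamp {'uv': [232.8, 163.0], 'score': 0.65}
green_bay {'uv': [235.0, 185.2], 'score': 0.71}
pointer {'uv': [236.2, 182.7], 'score': 0.62}
foot [np.float64(221.0725972662684), np.float64(159.68418536098105)] [np.float64(258.1614395583681), np.float64(317.2548230071817)] bay [np.float64(235.7147282105721), np.float64(182.86293833262562)] [np.float64(258.30411810442206), np.float64(251.7108927119578)]
```

View pics/c4.png

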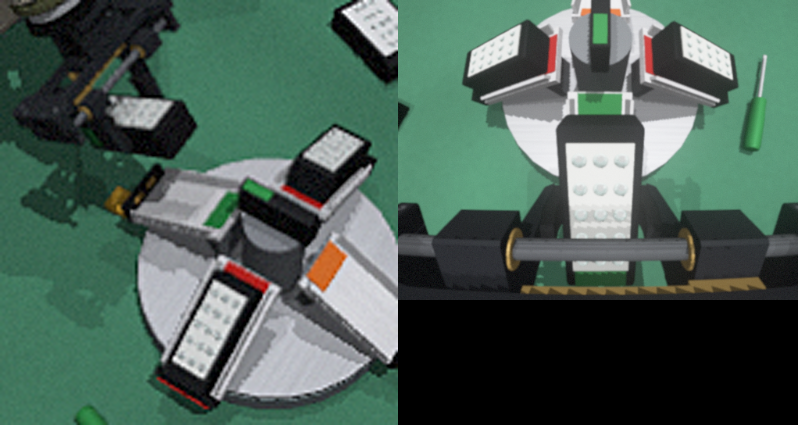

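The lamp is held square, lens up, above the bay with its band end toward the pointer. In the wrist panel its midline at column 600 matches the green tab at (602,105). The predicted pixels also match the network's, so I'll descend along the bay normal.

>>> move_arm(
  deltas=[
    {"grip": 0.3,"dp": [-2,-0.5,20],"rot": [0,-0.003,0.004]},
    {"grip": 0.3,"dp": [-2,-0.5,45],"rot": [0,-0.003,0.004]},
    {"grip": 0.3,"dp": [-2,-0.5,65],"rot": [0,-0.003,0.004]},
    {"grip": 0.3,"dp": [-2,-0.5,78],"rot": [0,-0.003,0.004]},
    {"grip": 0.3,"dp": [-2,-0.5,86],"rot": [0,-0.003,0.004]},
    {"grip": 0.3,"dp": [-2,-0.5,90],"rot": [0,-0.003,0.004]},
    {"grip": 0.3,"dp": [-2,-0.5,93],"rot": [0,-0.003,0.004]},
    {"grip": 0.3,"dp": [-2,-0.5,94],"rot": [0,-0.003,0.004]},
    {"grip": 0.3,"dp": [-2,-0.5,94],"rot": [0,-0.003,0.004]},
  ],
)

```text
time: 16.85
position: [0.5183, 0.0148, 0.1105]
orientation: [-2.908, -0.507, -0.779]
contact_force: [-0.6, -0.5, -3.4]
gripper_width: 0.0497
gripper_force: 40.0
```

```bash
cat >> h.py <<'E'
def bs():
    p,r,bx,bz=bay(0,0);s=bot.sense();d=(s['position']-p)*1000;by=np.cross(bz,bx);F=s['contact_force']
    print('t',s['time'],'foot x,y,h',np.round([d@bx,d@by,d@bz],2),'F bx,by,bz',np.round([F@bx,F@by,F@bz],2),'rot err',delta(p,r)[1],s['gripper_width'],s['gripper_force'],s['ft_torque'])
E
python3 - <<'E'
from h import *
bs()
E
```

```text
t 16.85 foot x,y,h [-5.92 -0.02  7.95] F bx,by,bz [ 2.35  0.28 -2.61] rot err [-0.0001  0.0001  0.    ] 0.04968404582207991 39.99829740263522 [-0.1693  0.5    -0.0496]
```

>>> move_arm(
  deltas=[
    {"grip": 0.3,"dp": [0,0,2],"rot": [0,0,0]},
    {"grip": 0.3,"dp": [0,0,4],"rot": [0,0,0]},
    {"grip": 0.3,"dp": [0,0,5.5],"rot": [0,0,0]},
    {"grip": 0.3,"dp": [0,0,6.5],"rot": [0,0,0]},
    {"grip": 0.3,"dp": [0,0,7],"rot": [0,0,0]},
    {"grip": 0.3,"dp": [0,0,7.5],"rot": [0,0,0]},
    {"grip": 0.3,"dp": [0,0,7.5],"rot": [0,0,0]},
  ],
)

```text
time: 17.55
position: [0.5218, 0.0162, 0.1037]
orientation: [-2.908, -0.507, -0.778]
contact_force: [0.7, 0.0, -3.3]
gripper_width: 0.0493
gripper_force: 40.0
```

Run:
```python
from h import *
bs()
```

```text
t 17.55 foot x,y,h [-5.75 -0.11  0.19] F bx,by,bz [ 1.03  0.25 -3.2 ] rot err [-0.0004  0.0006  0.    ] 0.04934404884815305 39.99846012331545 [-0.128   0.4321 -0.0232]
```

>>> move_arm(
  deltas=[
    {"grip": 0.3,"dp": [0,0,0.7],"rot": [0,0,0]},
    {"grip": 0.3,"dp": [0,0,1.4],"rot": [0,0,0]},
    {"grip": 0.3,"dp": [0,0,1.4],"rot": [0,0,0]},
    {"grip": 0.3,"dp": [0,0,1.4],"rot": [0,0,0]},
  ],
)

```text
time: 17.95
position: [0.5221, 0.016, 0.1035]
orientation: [-2.908, -0.509, -0.78]
contact_force: [-22.0, -7.9, 18.7]
gripper_width: 0.0494
gripper_force: 40.0
```

Run:
```python
from h import *
bs()
```

```text
t 17.95 foot x,y,h [-5.8   0.13 -0.06] F bx,by,bz [10.91  0.03 27.9 ] rot err [0.0007 0.     0.0016] 0.0494091393409948 40.009476961568 [-0.7889  1.8211  0.087 ]
```

>>> move_arm(
  deltas=[
    {"grip": 0.3,"dp": [0,0,-1.0],"rot": [0,0,0]},
    {"grip": 0.3,"dp": [-1,0,-1.0],"rot": [0,0,0]},
    {"grip": 0.3,"dp": [-2,0,-1.0],"rot": [0,0,0]},
    {"grip": 0.3,"dp": [-3,0,-1.0],"rot": [0,0,0]},
    {"grip": 0.3,"dp": [-3,0,-1.0],"rot": [0,0,0]},
    {"grip": 0.3,"dp": [-3,0,-1.0],"rot": [0,0,0]},
  ],
)

```text
time: 18.55
position: [0.52, 0.0151, 0.1023]
orientation: [-2.908, -0.507, -0.78]
contact_force: [-1.0, -0.2, 5.4]
gripper_width: 0.0498
gripper_force: 40.0
```

Run:
```python
from h import *
bs()
```

```text
t 18.55 foot x,y,h [-3.3   0.26  0.03] F bx,by,bz [-1.83 -0.1   5.15] rot err [ 0.0006 -0.0005  0.0002] 0.04983030907390133 40.00381269492209 [-0.1612 -0.1198 -0.0317]
```

>>> move_arm(
  deltas=[
    {"grip": 0.3,"dp": [-0.7,0,0],"rot": [0,0,0]},
    {"grip": 0.3,"dp": [-1.4,0,0],"rot": [0,0,0]},
    {"grip": 0.3,"dp": [-2,0,0],"rot": [0,0,0]},
    {"grip": 0.3,"dp": [-2,0,0],"rot": [0,0,0]},
    {"grip": 0.3,"dp": [-2,0,0],"rot": [0,0,0]},
  ],
)

```text
time: 19.05
position: [0.5186, 0.0145, 0.1015]
orientation: [-2.908, -0.506, -0.781]
contact_force: [4.2, 1.2, 5.4]
gripper_width: 0.0499
gripper_force: 40.0
```

Run:
```python
from h import *
bs()
```

```text
t 19.05 foot x,y,h [-1.57  0.34  0.04] F bx,by,bz [-6.49  0.31  2.5 ] rot err [ 0.0007 -0.001  -0.0002] 0.04988607273324013 39.998786598443985 [ 0.1293 -0.5775 -0.1022]
```

>>> move_arm(
  deltas=[
    {"grip": 0.3,"dp": [-0.5,0,0],"rot": [0,0,0]},
    {"grip": 0.3,"dp": [-1,0,0],"rot": [0,0,0]},
    {"grip": 0.3,"dp": [-1,0,0],"rot": [0,0,0]},
    {"grip": 0.3,"dp": [-1,0,0],"rot": [0,0,0]},
  ],
)

```text
time: 19.45
position: [0.5181, 0.0143, 0.1012]
orientation: [-2.908, -0.505, -0.782]
contact_force: [5.8, 2.5, 4.4]
gripper_width: 0.0493
gripper_force: 40.0
```

Run:
```python
from h import *
bs()
```

```text
t 19.45 foot x,y,h [-0.93  0.43  0.05] F bx,by,bz [-7.64 -0.37  0.68] rot err [ 0.0009 -0.0017 -0.0006] 0.049286434639876156 39.99734491109848 [ 0.2898 -0.9094 -0.1212]
```

>>> move_arm(
  deltas=[
    {"grip": 0.3,"dp": [-0.5,0,0],"rot": [0,0,0]},
    {"grip": 0.3,"dp": [-1,0,0],"rot": [0,0,0]},
    {"grip": 0.3,"dp": [-1,0,0],"rot": [0,0,0]},
    {"grip": 0.3,"dp": [-1,0,0],"rot": [0,0,0]},
  ],
)

```text
time: 19.85
position: [0.5177, 0.014, 0.101]
orientation: [-2.908, -0.505, -0.783]
contact_force: [8.1, 3.2, 4.9]
gripper_width: 0.0499
gripper_force: 40.0
```

Run:
```python
from h import *
bs()
```

```text
t 19.85 foot x,y,h [-0.42  0.57  0.16] F bx,by,bz [-10.    -0.26  -0.12] rot err [ 0.0012 -0.0025 -0.0007] 0.049917957468842165 39.99733658507466 [ 0.6064 -1.2442 -0.1413]
```

>>> move_arm(
  deltas=[
    {"grip": 0.3,"dp": [-0.5,0,0.1],"rot": [0,0,0]},
    {"grip": 0.3,"dp": [-1.2,0,0.2],"rot": [0,0,0]},
    {"grip": 0.3,"dp": [-1.2,0,0.2],"rot": [0,0,0]},
    {"grip": 0.3,"dp": [-1.2,0,0.2],"rot": [0,0,0]},
    {"grip": 0.3,"dp": [-1.2,0,0.2],"rot": [0,0,0]},
  ],
)

```text
time: 20.35
position: [0.5177, 0.0136, 0.101]
orientation: [-2.907, -0.505, -0.786]
contact_force: [11.7, 5.4, 8.8]
gripper_width: 0.0493
gripper_force: 40.0
```

Run:
```python
from h import *
bs()
```

```text
t 20.35 foot x,y,h [-0.3   0.92  0.28] F bx,by,bz [-15.57  -1.15   1.21] rot err [ 0.0021 -0.0045 -0.0005] 0.04927140264746334 39.99783620238304 [ 1.0431 -1.8888  0.0276]
```

>>> move_arm(
  deltas=[
    {"grip": 0.3,"dp": [0,0,0],"rot": [0,0,0]},
    {"grip": 0.3,"dp": [0,0,0],"rot": [0,0,0]},
    {"grip": 0.3,"dp": [1,0,0],"rot": [0,0,0]},
    {"grip": 0.3,"dp": [2,0,0],"rot": [0,0,0]},
    {"grip": 0.3,"dp": [3,0,0],"rot": [0,0,0]},
    {"grip": 0.3,"dp": [3,0,0],"rot": [0,0,0]},
    {"grip": 0.3,"dp": [3,0,0],"rot": [0,0,0]},
  ],
)

```text
time: 21.05
position: [0.5183, 0.0142, 0.1012]
orientation: [-2.909, -0.506, -0.78]
contact_force: [-4.0, -2.5, 10.1]
gripper_width: 0.0492
gripper_force: 40.0
```

Run:
```python
from h import *
bs()
```

```text
t 21.05 foot x,y,h [-1.02  0.53  0.  ] F bx,by,bz [-1.05  1.   11.01] rot err [ 0.0011 -0.0005 -0.0001] 0.04918373705245891 39.99710879288614 [-0.1883  0.0052 -0.1874]
```

>>> move_arm(
  deltas=[
    {"grip": 0.3,"dp": [0,0,-0.5],"rot": [0,0,0]},
    {"grip": 0.6,"dp": [0,0,-0.5],"rot": [0,0,0]},
    {"grip": 0.75,"dp": [0,0,-0.5],"rot": [0,0,0]},
    {"grip": 0.8,"dp": [0,0,-0.5],"rot": [0,0,0]},
    {"grip": 0.8,"dp": [0,0,-0.5],"rot": [0,0,0]},
    {"grip": 0.8,"dp": [0,0,-20],"rot": [0,0,0]},
    {"grip": 0.8,"dp": [0,0,-60],"rot": [0,0,0]},
    {"grip": 0.8,"dp": [0,0,-110],"rot": [0,0,0]},
    {"grip": 0.8,"dp": [0,0,-150],"rot": [0,0,0]},
    {"grip": 0.8,"dp": [0,0,-150],"rot": [0,0,0]},
  ],
  grip_force=10,
)

```text
time: 22.05
position: [0.4474, -0.0117, 0.2347]
orientation: [-2.91, -0.508, -0.789]
contact_force: [-0.0, -1.0, 0.4]
gripper_width: 0.0703
gripper_force: 0.0
```

Run:
```python
from h import *
st()
w=bot.grab_frame('wrist');cal=bot.calibration('wrist');G=bay(0,0);G=G[0]-G[3]*.0146+G[2]*.06
sc=bot.grab_frame('scene');cs=bot.calibration('scene');ct=bot.calibration('top');t=bot.grab_frame('top')
for c,k in(('scene',cs),('top',ct)):
  for n in('lamp_foot','lamp','green_bay','pointer'):
    for q in bot.pinpoint(c,n)[:1]:print(c,n,q)
  print(proj(k,G),proj(k,G-.06*bay(0,0)[2]))
a=cv2.resize(sc[110:270,180:330],(398,425),interpolation=2);b=cv2.resize(w,(400,300));c=np.zeros((425,798,3),np.uint8);c[:,:398]=a;c[:300,398:]=b;save(c,'c5')
```

```text
time 22.05
position [ 0.4474 -0.0117  0.2347]
orientation [-2.9103 -0.5079 -0.7885]
joints [-0.5147 -0.0886  2.0565  0.5154  0.8747  0.4353]
contact_force [-0.0373 -1.0324  0.369 ]
gripper_width 0.0703
gripper_force 0.0
scene lamp {'uv': [237.8, 180.1], 'score': 0.72}
scene green_bay {'uv': [233.3, 184.8], 'score': 0.7}
scene pointer {'uv': [236.8, 182.2], 'score': 0.94}
[np.float64(235.7147282105721), np.float64(182.86293833262562)] [np.float64(249.7602678849943), np.float64(185.56790998285288)]
top lamp {'uv': [262.2, 212.6], 'score': 0.72}
top green_bay {'uv': [269.5, 229.6], 'score': 0.73}
top pointer {'uv': [268.4, 227.0], 'score': 0.59}
[np.float64(268.4604123963973), np.float64(228.40781861423034)] [np.float64(261.9735106714745), np.float64(209.92202089451237)]
```

View pics/c5.png

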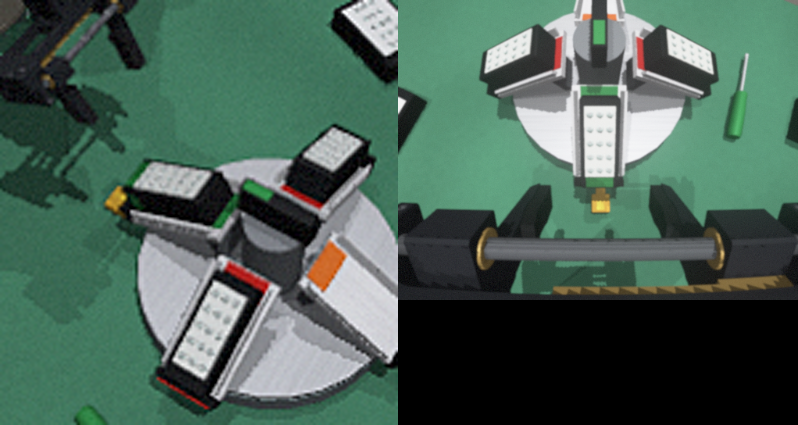

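The lamp lies flat in the bay, parallel to the rails, with its band end at the lip at (600,185). The yellow pointer at (600,205) is in line with it, and the other things haven't moved.

```bash
python3 -c "
from rig import bot
print(bot.hand_in())"
```

```text
the job is handed in; nothing more can be done
None
```

I turned the green bay to the pointer, slid the lamp home, pressed it on the lip with about 16 N (estimated from wrist force), released it and handed the job in; no verdict came back.

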